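# Lock the lid onto a centrifuge rotor

### The job

The tubes are loaded, so close the centrifuge rotor: take the blue lid off the glass dish by its black wing knob, pass its T-bolt through the slot in the rotor's lock plate, press the lid down gently against the spring-backed seal, turn it a quarter turn clockwise (seen from above) and let it rise until it is locked level on the rotor, the wing knob square across the slot. Feel for the slot and never force it: push and turn with no more than a light hand, and leave the dish, the marker, the tape and the small beaker where they are.

Things in the scene. Friction and masses are not known exactly. Their poses are not given: they have to be found in the camera images.
- lid_knob (a point): Grip point of the blue rotor lid (0.28 kg, loose; a disc 156 mm across, 8 mm thick): centre of its black wing knob, a bar 54 mm along x, 13 mm along y. z is the lid's axis, up. Knob top (yellow line along x) 12 mm above this point, knob foot (48 mm across) 24 mm below, the lid's flat underside 40 mm below. At the start the lid rests across the dish, its T-bolt hanging inside.
- t_head (a point): Lowest point of the steel T-bolt under the lid's centre, 63.5 mm below lid_knob. The T-head is a cross bar 26 mm long along x (along the knob; both ends alike), 8 mm wide and 8 mm high, flat below and half-round on top; its top is 15.5 mm below the lid's underside, on a shank 6 mm across.
- stand: Grey stand, 124 mm across, fixed; origin at the centre of its foot, z up. The aluminium rotor on it (170 mm across, rim 68 mm high) has the stand's directions, but is clamped up to 4 mm off centre along x and y and up to 2 mm high or low, which is not measured. On a rotor at nominal height lid_knob stands 116.5 mm above this origin when locked, 121.5 mm unlocked.
- slot_nominal (a point): Point on the stand's axis, level with the top of the rotor's square steel lock plate (44 mm wide, 8 mm thick). Its through slot, 32 mm along the stand's x (ends at the yellow rim marks) by 10 mm, is up to 4 mm off this point in x and y, 2 mm in z. Under the plate a groove 3 mm deep, 13 mm wide runs along y. Pins let the T-head turn only clockwise from the slot, to some 20 degrees past the groove.
- seal_nominal (a point): Point on the stand's axis, level with the nominal top of the black seal ring (160 mm outer, 144 mm inner diameter) that stands on springs in the rotor's rim and turns with the lid. It takes 4 N to start, 1 N more per mm, 10.5 mm to its hard stop. The T-head can turn under the plate once the ring is 8.5 to 10.5 mm down (13 to 15 N); let up, it locks in the groove at 5 mm down.
- dish: Glass crystallising dish, 126 mm across and 54 mm high, open, 0.21 kg, loose; origin at the centre of its underside. The lid rests on its rim.
- marker: Red marker pen lying on the bench, 136 mm along its y, 16 mm thick, loose; origin under its centre.
- tape: Roll of white tape lying flat, 80 mm across, 19 mm high, loose; origin at the centre of its underside.
- small_beaker: Small glass beaker, 62 mm across, 73 mm high, loose; origin at the centre of its underside.

How it is judged:
On the way:
1. the T-bolt has gone through the slot: the lid is down on the seal ring with the knob still along the slot (horizontal distance between lid_knob and stand below 0.01 m and z of lid_knob in the frame of stand below 0.124 m and angle between the x axis of lid_knob and the x axis of stand, either way round below 0.2 rad), for 0.1 s.
At the end, for the whole second after the job is handed in: The lid is locked on the rotor and at rest: its centre within 10 mm of the stand's axis, its knob point 113.5 to 119 mm above the stand's origin (T-head up in the groove; unlocked it stands at 119.5 mm or more), the knob within 10 degrees of square across the slot, level within 3 degrees (horizontal distance between lid_knob and stand below 0.01 m and z of lid_knob in the frame of stand between 0.1135 and 0.119 m and angle between the x axis of lid_knob and the y axis of stand, either way round below 0.17 rad and angle between lid_knob's own z axis and vertical below 0.05 rad and linear speed of lid below 0.01 m/s); the robot touches nothing.
It fails at once if the lid or its T-bolt is forced against the rotor with more than 40 N (contact force between lid and stand above 40 N).
It fails at once if the dish is pushed more than 30 mm away (distance of dish from where it was at the start of the episode above 0.03 m).
It fails at once if the marker is moved by more than 20 mm (distance of marker from where it was at the start of the episode above 0.02 m).
It fails at once if the tape is moved by more than 20 mm (distance of tape from where it was at the start of the episode above 0.02 m).
It fails at once if the small beaker is moved by more than 20 mm (distance of small_beaker from where it was at the start of the episode above 0.02 m).
It also fails if it takes over 72 s, if anything falls off the work surface, if the arm or the gripper's body presses on something with over 40 N, if the wrist force passes 120 N, or if a joint passes its speed limit or range.

### The arm

A 6-joint arm with a two-finger parallel gripper is mounted at the origin on a cart in front of the work surface, level with it; the furniture and walls round the work are solid. World frame = base frame: x ahead of the robot, y to its left, z up, the work surface at z = 0. Lengths are in m, angles in rad, forces in N, time in s.
With the tool pointing down it reaches from about 0.425 to 1.125 m from the base axis. Payload 14.9 kg.
Tool frame: the origin (TCP) lies at the very end of the fingers, on their centre line; the grasp point (between the pads) lies ctrl.tcp_to_grasp behind it (ctrl.tcp_to_grasp is the distance from the TCP to the grasp point, in m); z points along the fingers, y is the line along which they close (so a half turn about z gives the same grasp; the last joint's range is limited). The gripper opens to 91 mm and grips with 3 to 60 N. Pads are 32 mm wide; open, the fingers measure 118 mm over their backs; the gripper's body (76 mm by 178 mm) begins 60 mm behind the grasp point.
Start: joints at [-1.343, 0.379, 1.734, -0, 1.028, -0.033], TCP at [0.18, -0.676, 0.181] pointing down, gripper open.
Joint ranges: [-2.77, 2.77], [-0.74, 2.19], [0, 2.66], [-1.06, 4.2], [0.31, 2.87], [-3.08, 3.08]. Speed limits (rad/s): [1.89, 1.89, 2.39, 3.14, 3.14, 3.14].

### API

Orientations are given as a unit quaternion [w, x, y, z].
In Python, from rig import sense, imaging, ctrl gives the robot as it stands.
- The arm moves only by the shell command python3 -m crank 'ROWS' [FORCE]. ROWS is JSON, a list of rows, each an object with "rot": the turn, a rotation vector about the tool's x, y, z in rad, a list of three; "travel": the shift along the tool's x, y, z in cm, a list of three; "grip": the finger opening in cm, from 0 to 9.12. A call has 1 to 10 rows; each row is the pose to reach, as a shift and turn from the pose commanded when the call began, along the tool's axes at that moment; what a row does not reach only later rows make up. A row lasts 1/10 s, in which the tool goes at most 50 mm and 8.59 degrees, less where a joint would pass 70% of its speed; a pose out of reach is approached as far as the arm can. A call with a gripper value outside its range is refused whole. The fingers move at their own pace and stop on an object; FORCE is the grip in N (left out, the last holds). Time passes only in rows, so rows that repeat a pose let the fingers close. It gives the time, the measured TCP pose, the force, the opening and the grip force at its end, in the units of the state.
- sense(): the state, without advancing time (a new reading comes with each control period).
- imaging.snapshot(name): name is "scene" or "side" or "wrist"; returns the picture (400x640x3 uint8, red, green, blue); there is no depth.
- imaging.get_calibration(name): a dict with "fx", "fy", "cx", "cy" (pixels), "T" (4x4, takes a point from camera to world coordinates). Camera axes: x right, y down, z forward; pixel columns grow to the right and rows downward; lengths in m; the calibration is good to about 2 mm. A picture is of the moment at which its call begins: read the wrist's pose just before it. get_calibration takes no time and is no camera call; for the wrist camera it gives the pose at the moment of the call.
- ctrl.hand_in(): hands the job in; it is judged then, once.
The state is a dict: "clock": time; "q": joint angles; "joint_velocities": joint speeds; "tau": joint torques, N m; "eef_pos": TCP position; "tcp_rot": TCP orientation; "wrist_force": force on the tool from outside, world axes, zero at the start; "ft_torque": the same for the moment, N m; "gripper_width": finger opening in m; "finger_force": force on a finger pad.
Only numpy, scipy, OpenCV 4.12 (cv2) and the standard library are available. Lean on these libraries where they do the work, as an engineer would, in place of code of your own. Each camera call takes 0.05 s, during which the arm holds its last target. There are 200 camera calls.

## Working session

There is one attempt and no reset: what is moved stays moved. The work goes in short steps, Python scripts to look and compute and a shell command to move; the robot and the scene stay as the last step left them, time stands still between calls to the robot, and variables do not carry over. Pictures are saved under pics/ and viewed, at most 10 in all, crops included, and the job is handed in when it is done.

```bash
mkdir -p pics; ls; python3 - <<'E'
from rig import sense, imaging, ctrl
import cv2
for n in ["scene","side"]:
    im=imaging.snapshot(n); cv2.imwrite(f"pics/{n}0.png",im[:,:,::-1])
    c=imaging.get_calibration(n); print(n,c)
s=sense(); print(s, ctrl.tcp_to_grasp)
E
```

```text
pics
scene {'fx': 376.51087754801625, 'fy': 376.51087754801625, 'cx': 320.55910264121695, 'cy': 199.36125148005604, 'T': array([[-0.80624949, -0.30175476,  0.50882789, -0.07250653],
       [-0.59156392,  0.40583113, -0.69667297,  0.81017404],
       [ 0.00372619, -0.86269645, -0.50570837,  0.71274736],
       [ 0.        ,  0.        ,  0.        ,  1.        ]])}
side {'fx': 516.3757229851117, 'fy': 516.3757229851117, 'cx': 315.0344117965075, 'cy': 203.50305270333783, 'T': array([[ 0.62464484, -0.3977926 ,  0.67199693, -0.45519099],
       [-0.78084885, -0.30748893,  0.54380662, -0.83373359],
       [-0.00969063, -0.86441402, -0.50268726,  0.84216624],
       [ 0.        ,  0.        ,  0.        ,  1.        ]])}
{'clock': 0.1, 'q': array([-1.34332290e+00,  3.79374438e-01,  1.73470749e+00, -1.53544795e-05,
        1.02848176e+00, -3.33102038e-02]), 'joint_velocities': array([-7.89672513e-05, -1.66867683e-03, -2.58887821e-03,  2.32312800e-03,
        2.82660267e-04,  1.12067436e-03]), 'tau': array([ 1.93295418e-04, -7.65038896e+01, -4.35292733e+01,  6.52316096e-02,
        3.98240983e-02, -1.57281573e-05]), 'eef_pos': array([ 0.18038519, -0.67596887,  0.18014842]), 'tcp_rot': array([-4.82595744e-04,  9.91510392e-01,  1.30026560e-01, -5.36037760e-05]), 'wrist_force': array([ 0.87419619, -0.06888412,  0.28733261]), 'ft_torque': array([0.03748089, 0.02001836, 0.00762588]), 'finger_force': 0.0, 'gripper_width': 0.09148586789366842} 0.0188
```

View pics/scene0.png

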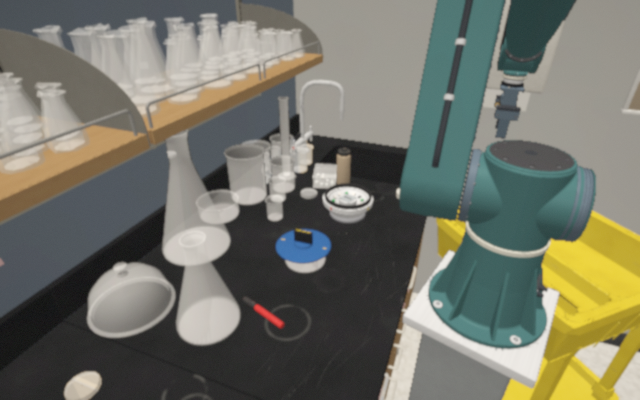

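View pics/side0.png

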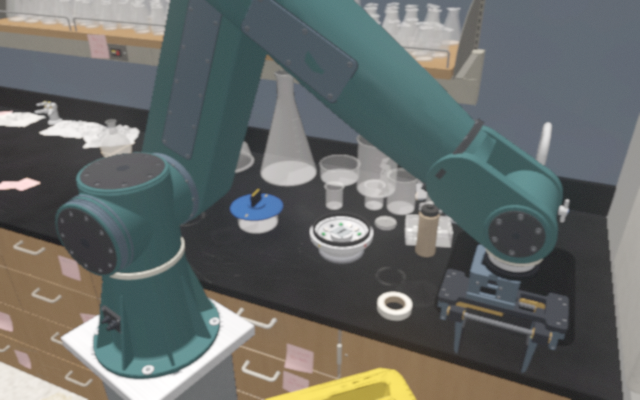

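The blue lid is at scene (303,243) / side (257,208), with the knob at about (304,236) / (256,198). The rotor is at scene (348,200) / side (341,231), the marker at scene (263,313), the tape at side (395,305), and the small beaker at scene (275,207) / side (334,196).

```bash
cat > h.py <<'E'
import numpy as np, cv2
from rig import sense, imaging, ctrl
from scipy.spatial.transform import Rotation as R
def ray(c,px):
    d=c["T"][:3,:3]@np.array([(px[0]-c["cx"])/c["fx"],(px[1]-c["cy"])/c["fy"],1.]); return c["T"][:3,3],d/np.linalg.norm(d)
def plane(c,px,z):
    o,d=ray(c,px); return o+d*(z-o[2])/d[2]
def tri(rs):
    A=sum(np.eye(3)-np.outer(d,d) for o,d in rs); b=sum((np.eye(3)-np.outer(d,d))@o for o,d in rs); return np.linalg.solve(A,b)
def proj(c,p):
    q=np.linalg.inv(c["T"])@np.append(p,1); return np.array([c["fx"]*q[0]/q[2]+c["cx"],c["fy"]*q[1]/q[2]+c["cy"]])
def toolR(s): w=s["tcp_rot"]; return R.from_quat([w[1],w[2],w[3],w[0]]).as_matrix()
E
python3 - <<'E'
from h import *
np.set_printoptions(precision=4,suppress=True)
a,b=imaging.get_calibration("scene"),imaging.get_calibration("side")
for n,p,q in [("lid disc",(303,243),(257,207)),("knob",(304,236),(256,199)),("rotor",(348,200),(341,231)),("beaker",(275,199),(334,186))]:
    print(n,tri([ray(a,p),ray(b,q)]))
print("marker",plane(a,(245,299),.008),plane(a,(284,326),.008),"tape",plane(b,(395,300),.019))
print(toolR(sense()))
c=imaging.get_calibration("wrist");print(c); 
cv2.imwrite("pics/c1.png",np.hstack([cv2.resize(imaging.snapshot("scene")[190:280,260:390,::-1],None,fx=3,fy=3,interpolation=2),cv2.resize(imaging.snapshot("side")[180:270,250:380,::-1],None,fx=3,fy=3,interpolation=2)]))
E
```

```text
lid disc [0.4754 0.1412 0.0584]
knob [0.4723 0.141  0.0859]
rotor [ 0.5087 -0.1422  0.0622]
beaker [0.6946 0.0192 0.0735]
marker [0.4941 0.3588 0.008 ] [0.3573 0.3652 0.008 ] tape [ 0.4034 -0.3819  0.019 ]
[[ 0.9662  0.2578 -0.0002]
 [ 0.2578 -0.9662  0.0009]
 [ 0.     -0.001  -1.    ]]
{'fx': 327.17651440319935, 'fy': 327.17651440319935, 'cx': 323.47911323989086, 'cy': 199.1098985285096, 'T': array([[ 0.2585, -0.9375, -0.2331,  0.247 ],
       [-0.966 , -0.2509, -0.062 , -0.6583],
       [-0.0003,  0.2412, -0.9705,  0.3852],
       [ 0.    ,  0.    ,  0.    ,  1.    ]])}
```

View pics/c1.png

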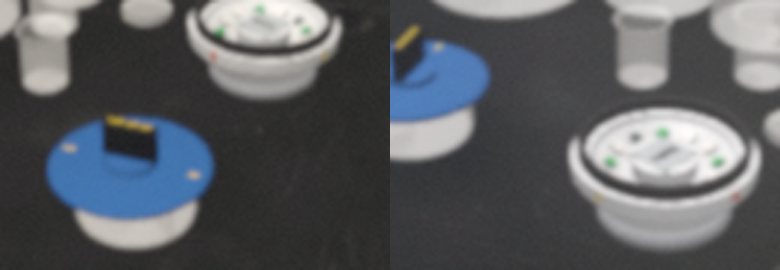

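```bash
python3 - <<'E'
from h import *
np.set_printoptions(precision=4,suppress=True)
a,b=imaging.get_calibration("scene"),imaging.get_calibration("side")
S=lambda x,y:(260+x/3,190+y/3); D=lambda x,y:(250+(x-390)/3,180+y/3)
k=[plane(a,S(107,119),.106),plane(a,S(155,128),.106),plane(b,D(398,46),.106),plane(b,D(419,29),.106)]
for p in k: print("knob",p)
for n,c,p in [("red",a,S(213,57)),("yel",a,S(325,56)),("yel",b,D(598,198)),("red",b,D(737,197))]: print(n,plane(c,p,.06))
print("slot",plane(b,D(652,160),.05),plane(b,D(678,150),.05))
E
```

```text
knob [0.4946 0.1512 0.106 ]
knob [0.4499 0.136  0.106 ]
knob [0.4545 0.1365 0.106 ]
knob [0.4921 0.1444 0.106 ]
red [ 0.5197 -0.059   0.06  ]
yel [ 0.4222 -0.1341  0.06  ]
yel [ 0.4231 -0.1359  0.06  ]
red [ 0.4993 -0.2315  0.06  ]
slot [ 0.5131 -0.1285  0.05  ] [ 0.5415 -0.1376  0.05  ]
```

The knob lies at yaw about 15°, centred near (0.473, 0.142). The slot is at yaw about -5.5° with the rotor near (0.509, -0.142). I'll hold the hand half-turned, so the wrist has room for the clockwise quarter turn. First I look at the rotor from close by.

```bash
python3 -m crank '[{"travel":[5,-4,-3],"rot":[0,0,0],"grip":9.1},{"travel":[9,-7,-6],"rot":[0,0,-0.15],"grip":9.1},{"travel":[13,-10,-9],"rot":[0,0,-0.3],"grip":9.1},{"travel":[17,-13,-9],"rot":[0,0,-0.45],"grip":9.1},{"travel":[21,-16,-9],"rot":[0,0,-0.6],"grip":9.1},{"travel":[25,-19,-9],"rot":[0,0,-0.75],"grip":9.1},{"travel":[29,-22,-9],"rot":[0,0,-0.9],"grip":9.1},{"travel":[33,-25,-9],"rot":[0,0,-1.05],"grip":9.1},{"travel":[37,-28,-9],"rot":[0,0,-1.2],"grip":9.1},{"travel":[41,-31,-9],"rot":[0,0,-1.35],"grip":9.1}]'
python3 - <<'E'
from h import *
s=sense();T=toolR(s);t=np.array([.53,-.23,.25])
print(s["eef_pos"],s["q"],T,100*T.T@(t-s["eef_pos"]))
E
```

```text
clock: 1.2
eef_pos: [0.4768, -0.2957, 0.2709]
tcp_rot: [0.0, 0.691, 0.723, 0.0]
wrist_force: [0.4, -0.8, 0.1]
gripper_width: 0.0908
finger_force: 0.0
[ 0.47679825 -0.29571503  0.27086155] [-5.96682295e-01  5.80899350e-02  1.95358766e+00 -1.20273481e-05
  1.12955561e+00 -6.42778797e-01] [[-4.60852755e-02  9.98937467e-01  2.91230223e-04]
 [ 9.98937484e-01  4.60853378e-02 -2.10973248e-04]
 [-2.24170525e-04  2.81198026e-04 -9.99999935e-01]] [6.31980677 5.61678507 2.08631763]
```

```bash
python3 -m crank '[{"travel":[4,3,1],"rot":[0,0,-0.15],"grip":9.1},{"travel":[6.3,5.6,2],"rot":[0,0,-0.2],"grip":9.1},{"travel":[6.3,5.6,2],"rot":[0,0,-0.2],"grip":9.1},{"travel":[6.3,5.6,2],"rot":[0,0,-0.2],"grip":9.1},{"travel":[6.3,5.6,2],"rot":[0,0,-0.2],"grip":9.1},{"travel":[6.3,5.6,2],"rot":[0,0,-0.2],"grip":9.1}]'
python3 - <<'E'
from h import *
im=imaging.snapshot("wrist"); cv2.imwrite("pics/rot.png",im[:,:,::-1]); c=imaging.get_calibration("wrist"); np.save("rotT.npy",c["T"]);print(c["T"],sense()["eef_pos"])
E
```

```text
clock: 1.8
eef_pos: [0.5289, -0.2332, 0.2511]
tcp_rot: [0.0, 0.618, 0.786, 0.0]
wrist_force: [-0.3, 0.5, -0.5]
gripper_width: 0.091
finger_force: 0.0
[[ 0.97157819  0.23001181  0.05594978  0.51463947]
 [ 0.23671622 -0.94292492 -0.23421792 -0.16736408]
 [-0.00111644  0.24080524 -0.97057281  0.45605177]
 [ 0.          0.          0.          1.        ]] [ 0.52890233 -0.23320567  0.2510305 ]
```

View pics/rot.png

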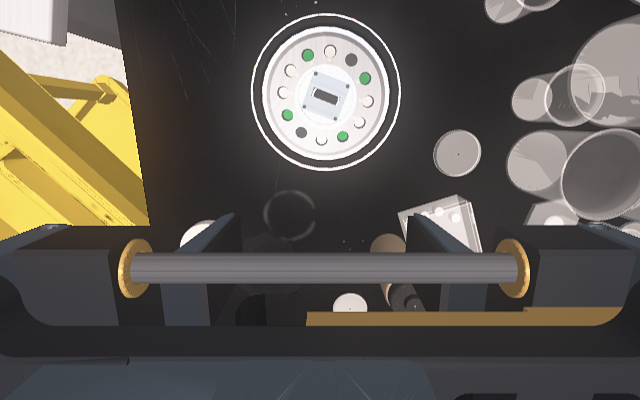

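The picture shows the rotor rim centred at about (326,91) and the lock plate's dark slot at about (326,96), tilted. I'll measure it numerically and take the lid view on the way.

```bash
python3 - <<'E'
from h import *
np.set_printoptions(precision=4,suppress=True)
im=cv2.imread("pics/rot.png"); g=cv2.cvtColor(im,6)
c=imaging.get_calibration("wrist"); c["T"]=np.load("rotT.npy")
w=g[72:122,300:352]
for th in (70,90,110):
    n,l,st,ce=cv2.connectedComponentsWithStats((w<th).astype('uint8'))
    i=l[24,25]; pts=np.argwhere(l==i)[:,::-1]+[300,72]
    P=np.array([plane(c,p,.066)[:2] for p in pts.astype(float)]).astype('float32')
    r=cv2.minAreaRect(P); d=np.cov(P.T); ev,V=np.linalg.eigh(d); 
    print(th,len(pts),pts.mean(0),P.mean(0),r,np.degrees(np.arctan2(V[1,1],V[0,1])))
# outer rim: white circle
m=cv2.inRange(im,(150,150,150),(255,255,255)); m[:,:240]=0;m[:,410:]=0;m[175:]=0
ct,_=cv2.findContours(m,cv2.RETR_EXTERNAL,cv2.CHAIN_APPROX_NONE); k=max(ct,key=lambda x:np.prod(cv2.boundingRect(x)[2:]))
P=np.array([plane(c,p,.068)[:2] for p in k[:,0].astype(float)]).astype('float32'); print(cv2.fitEllipse(P),cv2.fitEllipse(k))
x,y=240,0;cv2.imwrite("pics/rotc.png",cv2.resize(im[5:180,240:415],None,fx=3.4,fy=3.4,interpolation=2)[:600])
E
```

```text
70 2600 [325.5  96.5] [ 0.5109 -0.144 ] ((0.5109865665435791, -0.14432235062122345), (0.05914051830768585, 0.053401775658130646), 13.693267822265625) -166.79587782348366
90 2600 [325.5  96.5] [ 0.5109 -0.144 ] ((0.5109865665435791, -0.14432235062122345), (0.05914051830768585, 0.053401775658130646), 13.693267822265625) -166.79587782348366
110 173 [325.4335  96.1561] [ 0.5107 -0.1435] ((0.5107590556144714, -0.14367172122001648), (0.008356544189155102, 0.02616957575082779), 82.72271728515625) 173.48043910037453
((0.5104753971099854, -0.14347438514232635), (0.16890022158622742, 0.16939638555049896), 19.967615127563477) ((325.302490234375, 91.6239013671875), (149.26043701171875, 156.88572692871094), 0.36212077736854553)
```

View pics/rotc.png

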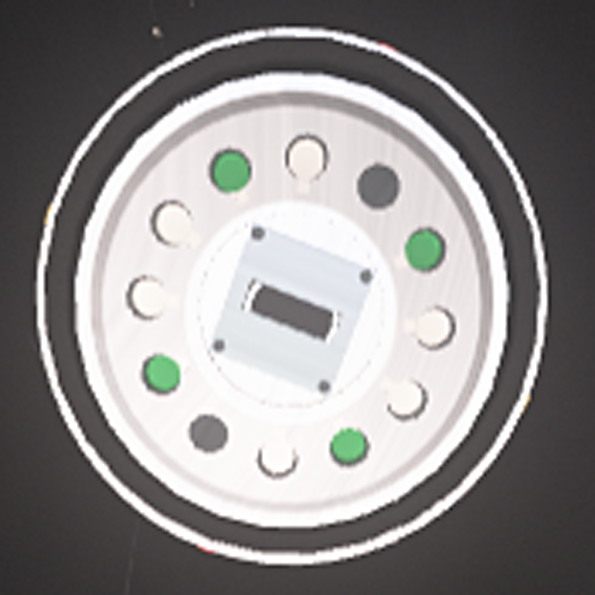

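```bash
python3 -m crank '[{"travel":[4,0,0],"rot":[0,0,0],"grip":9.1},{"travel":[8,-0.5,0],"rot":[0,0,0],"grip":9.1},{"travel":[12,-1,0],"rot":[0,0,0],"grip":9.1},{"travel":[16,-1.5,0],"rot":[0,0,0],"grip":9.1},{"travel":[20,-2,0],"rot":[0,0,0],"grip":9.1},{"travel":[24,-2.5,0],"rot":[0,0,0],"grip":9.1},{"travel":[27,-3,0],"rot":[0,0,0],"grip":9.1},{"travel":[27,-3,0],"rot":[0,0,0],"grip":9.1},{"travel":[27,-3,0],"rot":[0,0,0],"grip":9.1},{"travel":[27,-3,0],"rot":[0,0,0],"grip":9.1}]'
python3 - <<'E'
from h import *
im=imaging.snapshot("wrist"); cv2.imwrite("pics/lid.png",im[:,:,::-1]); c=imaging.get_calibration("wrist"); np.save("lidT.npy",c["T"]);print(c["T"],sense()["eef_pos"],sense()["q"])
E
```

```text
clock: 2.85
eef_pos: [0.4365, 0.022, 0.2509]
tcp_rot: [0.0, 0.618, 0.786, 0.0]
wrist_force: [0.7, -0.0, 0.4]
gripper_width: 0.0913
finger_force: 0.0
[[ 0.9715127   0.23032009  0.05581875  0.42217668]
 [ 0.23698406 -0.9428978  -0.23405618  0.0877028 ]
 [-0.00127646  0.2406167  -0.97061938  0.45583769]
 [ 0.          0.          0.          1.        ]] [0.43642119 0.02186396 0.25079857] [-3.22728699e-03 -1.52686781e-01  2.19217985e+00 -1.02829498e-04
  1.10193686e+00 -2.41788582e-01]
```

View pics/lid.png

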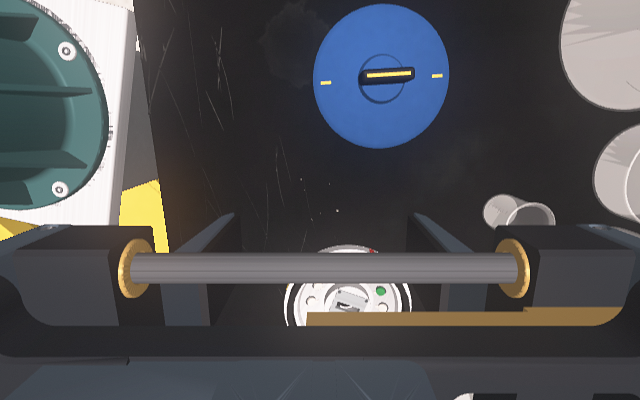

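The lid is centred at (381,76) with the yellow knob line from (367,76) to (411,73). The rotor crop shows the yellow rim marks at crop (49,213) and (528,401), red ones at (388,47) and (207,548), and the slot centre at about (292,310).

```bash
python3 - <<'E'
from h import *
np.set_printoptions(precision=4,suppress=True)
c=imaging.get_calibration("wrist"); c["T"]=np.load("rotT.npy")
C=lambda x,y:(240+(x+.5)/3.4-.5,5+(y+.5)/3.4-.5)
ang=lambda p,q:np.degrees(np.arctan2(*(q-p)[1::-1]))
q=lambda x,y,z:plane(c,C(x,y),z)
print("yel",ang(q(49,213,.068),q(528,401,.068)),(q(49,213,.068)+q(528,401,.068))/2,"red",ang(q(207,548,.068),q(388,47,.068)))
s=[q(x,y,.066) for x,y in [(258,233),(366,276),(324,386),(219,345)]]
print("plate",np.mean(s,0),ang(s[0],s[1]),ang(s[3],s[2]),ang(s[3],s[0]),ang(s[2],s[1]))
s=[q(x,y,.066) for x,y in [(252,280),(342,310),(333,340),(243,310)]]
print("slot",np.mean(s,0),ang(s[0],s[1]),np.linalg.norm(s[1]-s[0]),np.linalg.norm(s[3]-s[0]))
c["T"]=np.load("lidT.npy"); im=cv2.imread("pics/lid.png")
hsv=cv2.cvtColor(im,cv2.COLOR_BGR2HSV)
m=cv2.inRange(hsv,(18,90,120),(38,255,255)); m[:60]=0;m[95:]=0;m[:,:310]=0;m[:,460:]=0
n,l,st,ce=cv2.connectedComponentsWithStats(m)
for i in range(1,n):
    if st[i,4]<8: continue
    z=.106 if 350<ce[i][0]<425 else .062
    P=np.array([plane(c,p[::-1],z)[:2] for p in np.argwhere(l==i).astype(float)]).astype('float32')
    print(ce[i],st[i,4],P.mean(0),cv2.minAreaRect(P)); 
    ev,V=np.linalg.eigh(np.cov(P.T)); print(np.degrees(np.arctan2(V[1,1],V[0,1])))
b=cv2.inRange(hsv,(100,120,60),(125,255,255)); b[160:]=0
k=max(cv2.findContours(b,0,1)[0],key=cv2.contourArea)
P=np.array([plane(c,p,.062)[:2] for p in k[:,0].astype(float)]).astype('float32'); print(cv2.fitEllipse(P))
s=sense();T=toolR(s); print(T, np.degrees(np.arctan2(T[1,0],T[0,0])))
E
```

```text
yel -6.850517459780095 [ 0.511  -0.1428  0.068 ] red 83.06669311412232
plate [ 0.5107 -0.1434  0.066 ] -6.88387191320382 -7.00656416969185 83.08035560554447 82.64230117652397
slot [ 0.5109 -0.1431  0.066 ] -3.913218920148279 0.031562181477708284 0.010030110397452352
[388.3784  73.8378] 185 [0.4749 0.145 ] ((0.47502827644348145, 0.1449664980173111), (0.0432489812374115, 0.003911807667464018), 17.07041358947754)
-162.81879083734395
[436.6667  75.3333] 27 [0.5352 0.1636] ((0.5349921584129333, 0.16355840861797333), (0.010239801369607449, 0.0026762476190924644), 20.48971176147461)
-159.32423093095989
[325.7778  82.2222] 27 [0.4149 0.1266] ((0.41451454162597656, 0.12655505537986755), (0.010532638989388943, 0.0027409906033426523), 19.71108055114746)
-160.47655092980628
((0.47437626123428345, 0.14453832805156708), (0.1536780297756195, 0.15455876290798187), 11.971102714538574)
[[-0.2364  0.9717  0.0002]
 [ 0.9717  0.2364 -0.0001]
 [-0.0001  0.0001 -1.    ]] 103.67121669050634
```

```bash
python3 -m crank '[{"travel":[3,2,0],"rot":[0,0,-0.15],"grip":9.1},{"travel":[7,4,2],"rot":[0,0,-0.3],"grip":9.1},{"travel":[11,6.6,4],"rot":[0,0,-0.45],"grip":9.1},{"travel":[11,6.6,6],"rot":[0,0,-0.6],"grip":9.1},{"travel":[11,6.6,8],"rot":[0,0,-0.75],"grip":9.1},{"travel":[11,6.6,8],"rot":[0,0,-0.9],"grip":9.1},{"travel":[11,6.6,8],"rot":[0,0,-1.05],"grip":9.1},{"travel":[11,6.6,8],"rot":[0,0,-1.2],"grip":9.1},{"travel":[11,6.6,8],"rot":[0,0,-1.35],"grip":9.1},{"travel":[11,6.6,8],"rot":[0,0,-1.5],"grip":9.1}]'
python3 - <<'E'
from h import *
np.set_printoptions(precision=4,suppress=True)
s=sense();T=toolR(s);t=np.array([.4747,.1447,.0755])
yw=np.degrees(np.arctan2(T[1,0],T[0,0]));print(s["eef_pos"],s["q"],yw,100*T.T@(t-s["eef_pos"]), "rotz",-np.radians((197.1-yw)%360))
E
```

```text
clock: 3.9
eef_pos: [0.4746, 0.1444, 0.1705]
tcp_rot: [-0.0, -0.087, 0.996, -0.0]
wrist_force: [0.5, -0.3, -1.2]
gripper_width: 0.0913
finger_force: 0.0
[0.4746 0.1444 0.1705] [ 0.2484  0.0674  2.1463 -0.0001  0.9282 -1.4961] -170.04052260416321 [-0.0214  0.0265  9.4993] rotz -0.12462562975572776
```

```bash
python3 -m crank '[{"travel":[0,0,3],"rot":[0,0,-0.125],"grip":6},{"travel":[0,0,6],"rot":[0,0,-0.125],"grip":6},{"travel":[0,0,8],"rot":[0,0,-0.125],"grip":6},{"travel":[0,0,9],"rot":[0,0,-0.125],"grip":4},{"travel":[0,0,9.5],"rot":[0,0,-0.125],"grip":4},{"travel":[0,0,9.5],"rot":[0,0,-0.125],"grip":2.5},{"travel":[0,0,9.5],"rot":[0,0,-0.125],"grip":2},{"travel":[0,0,9.5],"rot":[0,0,-0.125],"grip":1.5},{"travel":[0,0,9.5],"rot":[0,0,-0.125],"grip":1},{"travel":[0,0,9.5],"rot":[0,0,-0.125],"grip":1}]' 40
python3 -m crank '[{"travel":[0,0,0],"rot":[0,0,0],"grip":1},{"travel":[0,0,0],"rot":[0,0,0],"grip":1},{"travel":[0,0,0],"rot":[0,0,0],"grip":0.5},{"travel":[0,0,0],"rot":[0,0,0],"grip":0.5}]' 40
```

```text
clock: 4.9
eef_pos: [0.4742, 0.1454, 0.0761]
tcp_rot: [0.0, -0.147, 0.989, 0.0]
wrist_force: [-0.6, -0.1, 0.5]
gripper_width: 0.0138
finger_force: 0.0
clock: 5.3
eef_pos: [0.4739, 0.1453, 0.0757]
tcp_rot: [-0.0, -0.147, 0.989, -0.0]
wrist_force: [0.3, 0.1, -0.4]
gripper_width: 0.005
finger_force: 0.0
```

The fingers closed to 5 mm with no force, so the knob isn't between them. I'll take a picture.

```bash
python3 - <<'E'
from h import *
a=imaging.snapshot("scene")[190:290,250:380,::-1];b=imaging.snapshot("side")[150:250,200:330,::-1]
cv2.imwrite("pics/g1.png",np.hstack([cv2.resize(a,None,fx=3,fy=3,interpolation=2),cv2.resize(b,None,fx=3,fy=3,interpolation=2)]))
E
```

```text
(no output)
```

View pics/g1.png

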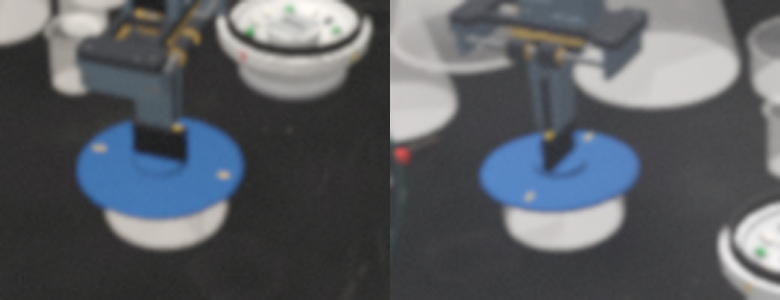

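```bash
python3 - <<'E'
from h import *
np.set_printoptions(precision=4,suppress=True)
s=sense();T=toolR(s);p=s["eef_pos"];print(p,s["gripper_width"],s["finger_force"],s["wrist_force"],s["ft_torque"])
a,b=imaging.get_calibration("scene"),imaging.get_calibration("side")
for z in (0,-.01,-.02,-.03,-.04):
  for x in (-.016,.016):
    w=p+T@[x,0,z]; print(z,x,(proj(a,w)-[250,190])*3,(proj(b,w)-[200,150])*3+[390,0])
x=imaging.snapshot("scene")[205:255,280:325,::-1];y=imaging.snapshot("side")[170:220,230:275,::-1]
cv2.imwrite("pics/g2.png",np.hstack([cv2.resize(x,None,fx=8,fy=8,interpolation=2),cv2.resize(y,None,fx=8,fy=8,interpolation=2)]))
E
```

```text
[0.474  0.1453 0.0757] 0.00510965790841923 0.0 [-0.8479 -0.4144 -0.3399] [ 0.1007 -0.1525 -0.004 ]
0 -0.016 [143.1845 146.681 ] [565.0215 144.9495]
0 0.016 [174.7893 153.5422] [550.1326 159.9179]
-0.01 -0.016 [142.8978 138.0775] [564.3733 136.259 ]
-0.01 0.016 [174.6518 144.8972] [549.4244 151.1307]
-0.02 -0.016 [142.6084 129.3918] [563.7209 127.512 ]
-0.02 0.016 [174.5129 136.1689] [548.7116 142.2853]
-0.03 -0.016 [142.3161 120.6227] [563.0642 118.7078]
-0.03 0.016 [174.3727 127.356 ] [547.9939 133.3812]
-0.04 -0.016 [142.0211 111.769 ] [562.4033 109.846 ]
-0.04 0.016 [174.2311 118.4573] [547.2716 124.4178]
```

View pics/g2.png

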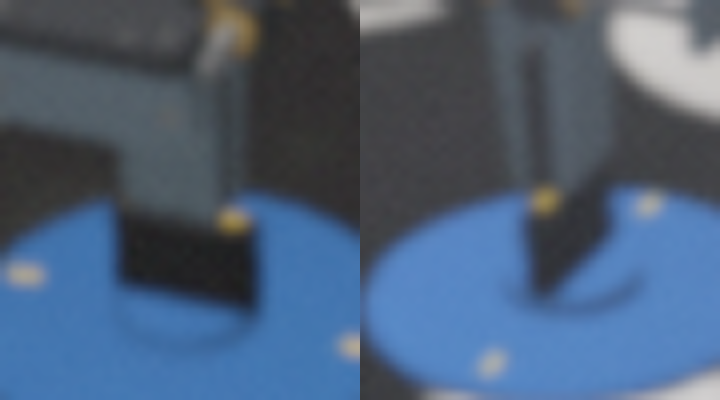

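```bash
python3 - <<'E'
from h import *
np.set_printoptions(precision=3,suppress=True)
im=cv2.imread("pics/side0.png"); b=imaging.get_calibration("side")
p=np.array([.18039,-.67597,.18015]); y=np.array([.2578,-.9662,0])
for sgn in (-1,1):
  for z in (-.01,0,.01,.02,.03,.04,.06):
    q=proj(b,p+sgn*y*.052+[0,0,z]); u,v=q.round().astype(int); print(sgn,z,q,im[v-1:v+2,u-3:u+4].mean((0,1)))
E
```

```text
-1 -0.01 [453.322 363.606] [ 67.19   88.905 108.81 ]
-1 0 [454.069 359.372] [37.952 41.095 46.714]
-1 0.01 [454.824 355.087] [46.476 48.857 52.667]
-1 0.02 [455.588 350.753] [69.762 67.238 66.095]
-1 0.03 [456.362 346.366] [79.286 74.714 70.286]
-1 0.04 [457.144 341.928] [81.048 75.667 71.19 ]
-1 0.06 [458.738 332.891] [81.333 75.857 70.381]
1 -0.01 [518.471 383.202] [58.524 75.238 91.524]
1 0 [519.646 378.899] [36.048 37.619 39.524]
1 0.01 [520.836 374.543] [42.762 43.333 45.   ]
1 0.02 [522.04  370.134] [74.143 69.238 64.905]
1 0.03 [523.26 365.67] [76.238 70.952 65.619]
1 0.04 [524.495 361.151] [75.429 69.81  64.762]
1 0.06 [527.011 351.941] [78.476 72.476 66.238]
```

```bash
python3 -m crank '[{"travel":[0,0,0],"rot":[0,0,0],"grip":0},{"travel":[0,0,0],"rot":[0,0,0],"grip":0},{"travel":[0,0,0],"rot":[0,0,0],"grip":0},{"travel":[0,0,-0.5],"rot":[0,0,0],"grip":0},{"travel":[0,0,-1],"rot":[0,0,0],"grip":0},{"travel":[0,0,-1],"rot":[0,0,0],"grip":0},{"travel":[0,0,-1],"rot":[0,0,0],"grip":0}]' 40
python3 - <<'E'
from h import *
np.set_printoptions(precision=4,suppress=True)
s=sense();print(s)
a=imaging.snapshot("scene")[200:260,270:330,::-1];b=imaging.snapshot("side")[165:225,225:285,::-1]
cv2.imwrite("pics/g3.png",np.hstack([cv2.resize(a,None,fx=6.5,fy=6.5,interpolation=2),cv2.resize(b,None,fx=6.5,fy=6.5,interpolation=2)]))
E
```

```text
clock: 6.2
eef_pos: [0.4742, 0.1454, 0.086]
tcp_rot: [0.0, -0.147, 0.989, 0.0]
wrist_force: [0.9, 0.1, -0.4]
gripper_width: 0.0004
finger_force: 0.0
{'clock': 6.2, 'q': array([ 0.2505,  0.2064,  2.1831,  0.    ,  0.7516, -1.6145]), 'joint_velocities': array([ 0.0018,  0.0061,  0.0023, -0.0014, -0.0004,  0.0003]), 'tau': array([  0.0038, -52.2164, -33.7669,  -0.0272,   0.1053,  -0.0002]), 'eef_pos': array([0.4742, 0.1454, 0.086 ]), 'tcp_rot': array([ 0.0003, -0.1466,  0.9892,  0.    ]), 'wrist_force': array([ 0.8851,  0.1483, -0.353 ]), 'ft_torque': array([ 0.1103, -0.1032,  0.0108]), 'finger_force': 0.0, 'gripper_width': 0.00039782992636998413}
```

View pics/g3.png

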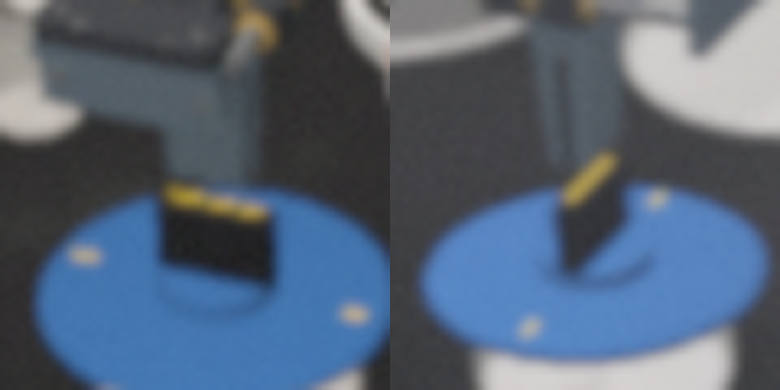

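These views suggest the black lower part of the finger can't be told from the knob, so I'll find the tip height by touch. I'll lower the closed fingers in small steps.

```bash
python3 -m crank '[{"travel":[0,0,0.3],"rot":[0,0,0],"grip":0},{"travel":[0,0,0.6],"rot":[0,0,0],"grip":0},{"travel":[0,0,0.8],"rot":[0,0,0],"grip":0},{"travel":[0,0,0.9],"rot":[0,0,0],"grip":0},{"travel":[0,0,1],"rot":[0,0,0],"grip":0},{"travel":[0,0,1],"rot":[0,0,0],"grip":0}]' 5
python3 -m crank '[{"travel":[0,0,0.1],"rot":[0,0,0],"grip":0},{"travel":[0,0,0.2],"rot":[0,0,0],"grip":0},{"travel":[0,0,0.2],"rot":[0,0,0],"grip":0}]' 5
python3 - <<'E'
from h import *
im=cv2.imread("pics/lid.png"); print(im[205:222:4,225:262:4].mean(2).astype(int)); print(im[205:222:4,390:425:4].mean(2).astype(int))
c=imaging.get_calibration("wrist"); c["T"]=np.load("lidT.npy"); R0=c["T"]
x=np.array([-.2364,.9717,0]);y=np.array([.9717,.2364,0]);p=np.array([.4364,.0219,.2508])
for z in (0,.01,.02,.03,.04): print(z,[proj(c,p+x*a+y*b+[0,0,z]).round(1) for a in (-.016,.016) for b in (-.0457,.0457)])
E
```

```text
clock: 6.9
eef_pos: [0.4739, 0.1453, 0.0756]
tcp_rot: [-0.0, -0.147, 0.989, 0.0]
wrist_force: [0.2, -0.5, 0.6]
gripper_width: 0.001
finger_force: 0.0
clock: 7.2
eef_pos: [0.474, 0.1453, 0.0736]
tcp_rot: [-0.0, -0.147, 0.989, -0.0]
wrist_force: [0.0, -0.5, 0.8]
gripper_width: 0.0006
finger_force: 0.0
[[41 39 41 41 40 39 40 45 41 39]
 [42 42 41 38 40 40 39 40 40 41]
 [42 58 68 40 40 42 41 41 44 40]
 [75 73 42 38 43 42 42 40 40 41]
 [74 49 40 36 42 42 42 43 42 42]]
[[43 44 44 45 43 45 45 43 44]
 [44 46 45 45 44 43 42 45 43]
 [44 45 46 45 44 44 63 59 42]
 [48 47 45 44 44 40 41 71 75]
 [48 48 48 45 43 34 41 46 73]]
0 [array([253. , 246.1]), array([389.5, 246.3]), array([250.4, 199.8]), array([391.9, 199.9])]
0.01 [array([249.7, 252. ]), array([392.5, 252.2]), array([246.9, 203.7]), array([395.2, 203.8])]
0.02 [array([246.1, 258.6]), array([395.9, 258.7]), array([243., 208.]), array([398.8, 208.2])]
0.03 [array([242.1, 265.7]), array([399.5, 265.9]), array([238.7, 212.8]), array([402.8, 213. ])]
0.04 [array([237.7, 273.7]), array([403.6, 273.9]), array([233.9, 218.1]), array([407.2, 218.3])]
```

```bash
python3 -m crank '[{"travel":[0,0,0.1],"rot":[0,0,0],"grip":0},{"travel":[0,0,0.2],"rot":[0,0,0],"grip":0},{"travel":[0,0,0.2],"rot":[0,0,0],"grip":0}]' 5
python3 -m crank '[{"travel":[0,0,0.1],"rot":[0,0,0],"grip":0},{"travel":[0,0,0.2],"rot":[0,0,0],"grip":0},{"travel":[0,0,0.2],"rot":[0,0,0],"grip":0}]' 5
```

```text
clock: 7.5
eef_pos: [0.4741, 0.1453, 0.0723]
tcp_rot: [-0.0, -0.147, 0.989, -0.0]
wrist_force: [-5.2, -1.6, 16.3]
gripper_width: 0.0001
finger_force: 7.8
clock: 7.8
eef_pos: [0.4744, 0.1454, 0.0722]
tcp_rot: [-0.0, -0.147, 0.989, -0.0]
wrist_force: [-20.4, -6.1, 57.6]
gripper_width: 0.0007
finger_force: 28.9
```

Contact comes at TCP z about 0.072, right where the visible fingertips meet the knob top. The real fingertips therefore end about 34 mm above the reported TCP. I'll back off, then grip lower as a safe check.

```bash
python3 -m crank '[{"travel":[0,0,-1],"rot":[0,0,0],"grip":0},{"travel":[0,0,-2],"rot":[0,0,0],"grip":2},{"travel":[0,0,-2],"rot":[0,0,0],"grip":4},{"travel":[0,0,-2],"rot":[0,0,0],"grip":6},{"travel":[0,0,-2],"rot":[0,0,0],"grip":6},{"travel":[0,0,-2],"rot":[0,0,0],"grip":6}]' 5
python3 - <<'E'
from h import *
s=sense();print(s["eef_pos"],s["wrist_force"],s["ft_torque"],s["gripper_width"])
c=imaging.get_calibration("wrist");im=imaging.snapshot("wrist");cv2.imwrite("pics/w2.png",im[:,:,::-1])
E
```

```text
clock: 8.4
eef_pos: [0.4737, 0.1452, 0.0893]
tcp_rot: [-0.0, -0.147, 0.989, -0.0]
wrist_force: [-1.3, 0.3, -0.8]
gripper_width: 0.0375
finger_force: 0.0
[0.47369998 0.14522769 0.08925996] [-1.29632315  0.31246561 -0.75090961] [ 0.144455   -0.13671992 -0.02760369] 0.03747573705136227
```

Now to TCP z about 0.064 and close.

```bash
python3 -m crank '[{"travel":[0,0,0],"rot":[0,0,0],"grip":6},{"travel":[0,0,0],"rot":[0,0,0],"grip":6},{"travel":[0,0,0.8],"rot":[0,0,0],"grip":6},{"travel":[0,0,1.3],"rot":[0,0,0],"grip":6},{"travel":[0,0,1.7],"rot":[0,0,0],"grip":6},{"travel":[0,0,2],"rot":[0,0,0],"grip":6},{"travel":[0,0,2.3],"rot":[0,0,0],"grip":6},{"travel":[0,0,2.5],"rot":[0,0,0],"grip":6},{"travel":[0,0,2.5],"rot":[0,0,0],"grip":6}]' 5
python3 -m crank '[{"travel":[0,0,0],"rot":[0,0,0],"grip":4},{"travel":[0,0,0],"rot":[0,0,0],"grip":3},{"travel":[0,0,0],"rot":[0,0,0],"grip":2},{"travel":[0,0,0],"rot":[0,0,0],"grip":1},{"travel":[0,0,0],"rot":[0,0,0],"grip":1},{"travel":[0,0,0],"rot":[0,0,0],"grip":1},{"travel":[0,0,0],"rot":[0,0,0],"grip":1}]' 5
```

```text
clock: 9.35
eef_pos: [0.4739, 0.1453, 0.0645]
tcp_rot: [-0.0, -0.147, 0.989, -0.0]
wrist_force: [0.3, 1.0, 1.0]
gripper_width: 0.0598
finger_force: 0.0
clock: 10.05
eef_pos: [0.4739, 0.1453, 0.0647]
tcp_rot: [-0.0, -0.147, 0.989, 0.0]
wrist_force: [-0.3, 0.5, -0.5]
gripper_width: 0.013
finger_force: 5.0
```

Confirmed: the pads stop on the 13 mm knob with 5 N, so the tips are about 33.5 mm above the reported TCP. I'll regrip deeper and lift.

```bash
python3 -m crank '[{"travel":[0,0,0],"rot":[0,0,0],"grip":3},{"travel":[0,0,0],"rot":[0,0,0],"grip":4},{"travel":[0,0,0.5],"rot":[0,0,0],"grip":4},{"travel":[0,0,1],"rot":[0,0,0],"grip":4},{"travel":[0,0,1.5],"rot":[0,0,0],"grip":4},{"travel":[0,0,1.8],"rot":[0,0,0],"grip":4},{"travel":[0,0,2.05],"rot":[0,0,0],"grip":4},{"travel":[0,0,2.05],"rot":[0,0,0],"grip":4}]' 5
python3 -m crank '[{"travel":[0,0,0],"rot":[0,0,0],"grip":2},{"travel":[0,0,0],"rot":[0,0,0],"grip":1},{"travel":[0,0,0],"rot":[0,0,0],"grip":1},{"travel":[0,0,0],"rot":[0,0,0],"grip":1},{"travel":[0,0,0],"rot":[0,0,0],"grip":0.6},{"travel":[0,0,0],"rot":[0,0,0],"grip":0.6}]' 40
```

```text
clock: 10.85
eef_pos: [0.4738, 0.1452, 0.0438]
tcp_rot: [-0.0, -0.147, 0.989, -0.0]
wrist_force: [0.6, 0.4, -1.1]
gripper_width: 0.0398
finger_force: 0.0
clock: 11.45
eef_pos: [0.474, 0.1454, 0.0443]
tcp_rot: [0.0, -0.147, 0.989, 0.0]
wrist_force: [-0.6, 0.3, 3.2]
gripper_width: 0.0125
finger_force: 40.0
```

```bash
python3 -m crank '[{"travel":[0,0,-0.5],"rot":[0,0,0],"grip":0.6},{"travel":[0,0,-1.5],"rot":[0,0,0],"grip":0.6},{"travel":[0,0,-3],"rot":[0,0,0],"grip":0.6},{"travel":[0,0,-5],"rot":[0,0,0],"grip":0.6},{"travel":[0,0,-7],"rot":[0,0,0],"grip":0.6},{"travel":[0,0,-8],"rot":[0,0,0],"grip":0.6},{"travel":[0,0,-8],"rot":[0,0,0],"grip":0.6},{"travel":[0,0,-8],"rot":[0,0,0],"grip":0.6}]' 40
cat > tgt.py <<'E'
from h import *
import sys
np.set_printoptions(precision=4,suppress=True)
x,y,z,yaw=map(float,sys.argv[1:5])
s=sense();T=toolR(s);yw=np.degrees(np.arctan2(T[1,0],T[0,0]))
print(s["eef_pos"],"yaw",yw,"travel cm",100*T.T@(np.array([x,y,z])-s["eef_pos"]),"rotz",-np.radians((yaw-yw+180)%360-180),"F",s["wrist_force"],"M",s["ft_torque"],"q",s["q"])
E
python3 tgt.py .5107 -.1433 .124 173.1
```

```text
clock: 12.25
eef_pos: [0.4737, 0.1452, 0.1239]
tcp_rot: [-0.0, -0.147, 0.989, -0.0]
wrist_force: [0.2, 0.7, -3.9]
gripper_width: 0.0124
finger_force: 40.0
[0.4737 0.1452 0.1239] yaw -163.14382253929452 travel cm [  4.8262 -28.6866  -0.0128] rotz 0.4146235143773756 F [ 0.2369  0.712  -3.859 ] M [ 0.0813 -0.0749 -0.0228] q [ 0.2505  0.14    2.1706 -0.      0.8312 -1.6145]
```

```bash
python3 -m crank '[{"travel":[0.3,-2,0],"rot":[0,0,0],"grip":0.6},{"travel":[0.8,-5,0],"rot":[0,0,0.05],"grip":0.6},{"travel":[1.3,-8.5,0],"rot":[0,0,0.12],"grip":0.6},{"travel":[2,-12,0],"rot":[0,0,0.2],"grip":0.6},{"travel":[2.6,-15.5,0],"rot":[0,0,0.27],"grip":0.6},{"travel":[3.2,-19,0],"rot":[0,0,0.34],"grip":0.6},{"travel":[3.8,-22.5,0],"rot":[0,0,0.39],"grip":0.6},{"travel":[4.4,-26,0],"rot":[0,0,0.415],"grip":0.6},{"travel":[4.83,-28,0],"rot":[0,0,0.415],"grip":0.6},{"travel":[4.83,-28.7,0],"rot":[0,0,0.415],"grip":0.6}]' 40
python3 -m crank '[{"travel":[0,0,0],"rot":[0,0,0],"grip":0.6},{"travel":[0,0,0],"rot":[0,0,0],"grip":0.6},{"travel":[0,0,0],"rot":[0,0,0],"grip":0.6},{"travel":[0,0,0],"rot":[0,0,0],"grip":0.6}]'
python3 tgt.py .5107 -.1433 .124 173.1
python3 - <<'E'
from h import *
a=imaging.snapshot("scene")[150:240,290:400,::-1];b=imaging.snapshot("side")[170:260,280:390,::-1]
cv2.imwrite("pics/r1.png",np.hstack([cv2.resize(a,None,fx=3.6,fy=3.6,interpolation=2),cv2.resize(b,None,fx=3.6,fy=3.6,interpolation=2)]))
# measured lid blue ellipse
for n in ("scene","side"):
    c=imaging.get_calibration(n);im=imaging.snapshot(n)
    h=cv2.cvtColor(im,cv2.COLOR_RGB2HSV);m=cv2.inRange(h,(100,120,60),(125,255,255))
    k=max(cv2.findContours(m,0,1)[0],key=cv2.contourArea)
    P=np.array([plane(c,p,.142)[:2] for p in k[:,0].astype(float)]).astype('float32');print(n,cv2.fitEllipse(P))
E
```

```text
clock: 13.25
eef_pos: [0.5104, -0.1449, 0.123]
tcp_rot: [-0.001, 0.061, 0.998, 0.0]
wrist_force: [-0.2, 0.4, -3.2]
gripper_width: 0.0127
finger_force: 40.0
clock: 13.65
eef_pos: [0.5109, -0.1426, 0.1241]
tcp_rot: [-0.0, 0.06, 0.998, 0.0]
wrist_force: [1.5, -0.4, -3.6]
gripper_width: 0.0127
finger_force: 40.0
[ 0.5109 -0.1426  0.1241] yaw 173.13972006615887 travel cm [ 0.0113 -0.0763  0.0138] rotz 0.0006932459335824044 F [ 1.5077 -0.4012 -3.6148] M [ 0.0707 -0.0866  0.0283] q [-0.3161  0.1944  2.1037  0.      0.8437 -1.7672]
scene ((0.5002833604812622, -0.1381980925798416), (0.1330687552690506, 0.15973679721355438), 145.72454833984375)
side ((0.4995131492614746, -0.14902479946613312), (0.13487692177295685, 0.15326182544231415), 29.275514602661133)
```

```bash
python3 -m crank '[{"travel":[0,-0.07,1],"rot":[0,0,0],"grip":0.6},{"travel":[0,-0.07,2],"rot":[0,0,0],"grip":0.6},{"travel":[0,-0.07,3],"rot":[0,0,0],"grip":0.6},{"travel":[0,-0.07,3.6],"rot":[0,0,0],"grip":0.6},{"travel":[0,-0.07,4],"rot":[0,0,0],"grip":0.6},{"travel":[0,-0.07,4.1],"rot":[0,0,0],"grip":0.6},{"travel":[0,-0.07,4.1],"rot":[0,0,0],"grip":0.6},{"travel":[0,-0.07,4.1],"rot":[0,0,0],"grip":0.6},{"travel":[0,-0.07,4.1],"rot":[0,0,0],"grip":0.6},{"travel":[0,-0.07,4.1],"rot":[0,0,0],"grip":0.6}]' 40
python3 tgt.py .5107 -.1433 .0815 173.1
```

```text
clock: 14.85
eef_pos: [0.5111, -0.1441, 0.0835]
tcp_rot: [0.0, 0.06, 0.998, -0.0]
wrist_force: [-1.2, 0.8, -3.0]
gripper_width: 0.0126
finger_force: 40.0
[ 0.5111 -0.1441  0.0835] yaw 173.08141940202145 travel cm [0.0456 0.0739 0.1967] rotz -0.00032429261171494997 F [-1.2246  0.7624 -3.0122] M [ 0.1086 -0.1498 -0.0262] q [-0.3187  0.2616  2.116  -0.      0.7634 -1.7687]
```

```bash
python3 -m crank '[{"travel":[0,0,0.07],"rot":[0,0,0],"grip":0.6},{"travel":[0,0,0.14],"rot":[0,0,0],"grip":0.6},{"travel":[0,0,0.14],"rot":[0,0,0],"grip":0.6}]' 40
python3 tgt.py .5107 -.1433 .0797 173.1
```

```text
clock: 15.15
eef_pos: [0.5108, -0.144, 0.0817]
tcp_rot: [-0.0, 0.06, 0.998, 0.0]
wrist_force: [-0.4, 0.1, -3.9]
gripper_width: 0.0124
finger_force: 40.0
[ 0.5108 -0.144   0.0817] yaw 173.07962612194234 travel cm [0.0222 0.069  0.2006] rotz -0.0003555912535058953 F [-0.3568  0.0908 -3.9048] M [ 0.0739 -0.1585 -0.0035] q [-0.3187  0.2646  2.1166  0.      0.7606 -1.7687]
```

```bash
python3 -m crank '[{"travel":[0,0.06,0.05],"rot":[0,0,0],"grip":0.6},{"travel":[0,0.06,0.1],"rot":[0,0,0],"grip":0.6},{"travel":[0,0.06,0.1],"rot":[0,0,0],"grip":0.6}]' 40; python3 -m crank '[{"travel":[0,0,0.05],"rot":[0,0,0],"grip":0.6},{"travel":[0,0,0.1],"rot":[0,0,0],"grip":0.6},{"travel":[0,0,0.1],"rot":[0,0,0],"grip":0.6}]' 40; python3 tgt.py .5107 -.1433 .0775 173.1
```

```text
clock: 15.45
eef_pos: [0.5109, -0.1434, 0.0807]
tcp_rot: [-0.0, 0.06, 0.998, 0.0]
wrist_force: [-0.9, 0.1, -2.5]
gripper_width: 0.0125
finger_force: 40.0
clock: 15.75
eef_pos: [0.5109, -0.1435, 0.0797]
tcp_rot: [-0.0, 0.06, 0.998, 0.0]
wrist_force: [0.4, 0.4, -4.8]
gripper_width: 0.0127
finger_force: 40.0
[ 0.5109 -0.1435  0.0797] yaw 173.07572849204956 travel cm [0.0232 0.013  0.2223] rotz -0.0004236177281589974 F [ 0.4101  0.4402 -4.8107] M [ 0.085  -0.1787 -0.0225] q [-0.3177  0.2679  2.1172  0.      0.7567 -1.7676]
```

```bash
python3 -m crank '[{"travel":[0,0,0.05],"rot":[0,0,0],"grip":0.6},{"travel":[0,0,0.1],"rot":[0,0,0],"grip":0.6},{"travel":[0,0,0.1],"rot":[0,0,0],"grip":0.6}]' 40; python3 tgt.py .5107 -.1433 .0765 173.1
```

```text
clock: 16.05
eef_pos: [0.5109, -0.1434, 0.0788]
tcp_rot: [-0.0, 0.06, 0.998, 0.0]
wrist_force: [-0.1, 0.0, -3.1]
gripper_width: 0.0129
finger_force: 40.0
[ 0.5109 -0.1434  0.0788] yaw 173.08008842739355 travel cm [0.0264 0.0115 0.2253] rotz -0.00034752250123239653 F [-0.1226  0.018  -3.1016] M [ 0.063  -0.1851  0.0066] q [-0.3176  0.2695  2.1174 -0.      0.7547 -1.7676]
```

```bash
python3 -m crank '[{"travel":[0,0,0.05],"rot":[0,0,0],"grip":0.6},{"travel":[0,0,0.1],"rot":[0,0,0],"grip":0.6}]' 40; python3 tgt.py .5107 -.1433 .0765 173.1
```

```text
clock: 16.25
eef_pos: [0.511, -0.1434, 0.0778]
tcp_rot: [0.0, 0.06, 0.998, 0.0]
wrist_force: [-0.2, -1.2, -3.5]
gripper_width: 0.0127
finger_force: 40.0
[ 0.511  -0.1434  0.0778] yaw 173.0803141370585 travel cm [0.0297 0.0101 0.1262] rotz -0.0003435831244252704 F [-0.1511 -1.1914 -3.5232] M [ 0.0469 -0.1014  0.0097] q [-0.3176  0.2713  2.1176  0.      0.7528 -1.7676]
```

```bash
python3 -m crank '[{"travel":[0,0,0.05],"rot":[0,0,0],"grip":0.6},{"travel":[0,0,0.1],"rot":[0,0,0],"grip":0.6}]' 40;  python3 -m crank '[{"travel":[0,0,0.05],"rot":[0,0,0],"grip":0.6},{"travel":[0,0,0.1],"rot":[0,0,0],"grip":0.6}]' 40; python3 tgt.py .5107 -.1433 .0765 173.1
```

```text
clock: 16.45
eef_pos: [0.511, -0.1435, 0.0768]
tcp_rot: [-0.0, 0.06, 0.998, -0.0]
wrist_force: [0.5, -0.4, -2.5]
gripper_width: 0.0129
finger_force: 40.0
clock: 16.65
eef_pos: [0.511, -0.1434, 0.0757]
tcp_rot: [-0.0, 0.06, 0.998, 0.0]
wrist_force: [0.4, -0.5, -3.5]
gripper_width: 0.0129
finger_force: 40.0
[ 0.511  -0.1434  0.0757] yaw 173.0774478729335 travel cm [ 0.0286  0.0102 -0.0753] rotz -0.0003936088706383789 F [ 0.3765 -0.497  -3.5391] M [ 0.0692 -0.1812  0.0385] q [-0.3176  0.2747  2.118   0.      0.7489 -1.7676]
```

```bash
python3 -m crank '[{"travel":[0,0,0.05],"rot":[0,0,0],"grip":0.6},{"travel":[0,0,0.1],"rot":[0,0,0],"grip":0.6}]' 40;  python3 -m crank '[{"travel":[0,0,0.05],"rot":[0,0,0],"grip":0.6},{"travel":[0,0,0.1],"rot":[0,0,0],"grip":0.6}]' 40; python3 tgt.py .5107 -.1433 .0765 173.1
```

```text
clock: 16.85
eef_pos: [0.511, -0.1435, 0.0748]
tcp_rot: [-0.0, 0.06, 0.998, 0.0]
wrist_force: [-0.2, 0.1, -4.5]
gripper_width: 0.0126
finger_force: 40.0
clock: 17.05
eef_pos: [0.511, -0.1435, 0.0738]
tcp_rot: [-0.0, 0.06, 0.998, 0.0]
wrist_force: [-1.0, -0.4, -3.1]
gripper_width: 0.0125
finger_force: 40.0
[ 0.511  -0.1435  0.0738] yaw 173.07795019113402 travel cm [ 0.0286  0.0128 -0.2737] rotz -0.0003848417641466556 F [-0.9813 -0.3707 -3.1449] M [ 0.0853 -0.1152  0.0372] q [-0.3176  0.2782  2.1185  0.      0.745  -1.7676]
```

Already about 4 mm below the lowest possible plate contact with no force, so the T-head is in the slot. I'll go on down to the seal ring.

```bash
python3 -m crank '[{"travel":[0,0,0.05],"rot":[0,0,0],"grip":0.6},{"travel":[0,0,0.1],"rot":[0,0,0],"grip":0.6}]' 40;  python3 -m crank '[{"travel":[0,0,0.05],"rot":[0,0,0],"grip":0.6},{"travel":[0,0,0.1],"rot":[0,0,0],"grip":0.6}]' 40
```

```text
clock: 17.25
eef_pos: [0.511, -0.1434, 0.0728]
tcp_rot: [-0.0, 0.06, 0.998, -0.0]
wrist_force: [0.0, -0.9, -3.3]
gripper_width: 0.013
finger_force: 40.0
clock: 17.45
eef_pos: [0.511, -0.1435, 0.0719]
tcp_rot: [-0.0, 0.06, 0.998, -0.0]
wrist_force: [-0.6, 0.6, 0.5]
gripper_width: 0.0126
finger_force: 40.0
```

```bash
python3 -m crank '[{"travel":[0,0,0.05],"rot":[0,0,0],"grip":0.6},{"travel":[0,0,0.1],"rot":[0,0,0],"grip":0.6}]' 40;  python3 -m crank '[{"travel":[0,0,0.05],"rot":[0,0,0],"grip":0.6},{"travel":[0,0,0.1],"rot":[0,0,0],"grip":0.6}]' 40
```

```text
clock: 17.65
eef_pos: [0.5111, -0.1435, 0.0709]
tcp_rot: [0.0, 0.06, 0.998, -0.0]
wrist_force: [-0.9, 0.3, 2.4]
gripper_width: 0.0131
finger_force: 40.0
clock: 17.85
eef_pos: [0.5111, -0.1435, 0.0699]
tcp_rot: [0.0, 0.06, 0.998, -0.0]
wrist_force: [-2.0, 0.5, 3.0]
gripper_width: 0.0128
finger_force: 40.0
```

Seal contact came at TCP z about 0.0722. I'll go on to about 9.5 mm down (z about 0.0627, reading about +10 N).

```bash
python3 -m crank '[{"travel":[0,0,0.1],"rot":[0,0,0],"grip":0.6},{"travel":[0,0,0.2],"rot":[0,0,0],"grip":0.6},{"travel":[0,0,0.3],"rot":[0,0,0],"grip":0.6},{"travel":[0,0,0.3],"rot":[0,0,0],"grip":0.6}]' 40;  python3 -m crank '[{"travel":[0,0,0.1],"rot":[0,0,0],"grip":0.6},{"travel":[0,0,0.2],"rot":[0,0,0],"grip":0.6},{"travel":[0,0,0.2],"rot":[0,0,0],"grip":0.6}]' 40
```

```text
clock: 18.25
eef_pos: [0.5111, -0.1435, 0.0668]
tcp_rot: [0.0, 0.06, 0.998, -0.0]
wrist_force: [-2.0, 0.2, 6.0]
gripper_width: 0.013
finger_force: 40.0
clock: 18.55
eef_pos: [0.5112, -0.1435, 0.0649]
tcp_rot: [0.0, 0.06, 0.998, -0.0]
wrist_force: [-2.6, 0.5, 7.9]
gripper_width: 0.0126
finger_force: 40.0
```

```bash
python3 -m crank '[{"travel":[0,0,0.1],"rot":[0,0,0],"grip":0.6},{"travel":[0,0,0.2],"rot":[0,0,0],"grip":0.6},{"travel":[0,0,0.2],"rot":[0,0,0],"grip":0.6}]' 40; python3 tgt.py .511 -.1435 .0627 83.1
```

```text
clock: 18.85
eef_pos: [0.5112, -0.1435, 0.063]
tcp_rot: [0.0, 0.06, 0.998, -0.0]
wrist_force: [-2.5, 1.0, 9.8]
gripper_width: 0.0126
finger_force: 40.0
[ 0.5112 -0.1435  0.063 ] yaw 173.07942090516156 travel cm [0.0191 0.0001 0.034 ] rotz 1.5704371538328856 F [-2.5394  1.005   9.7738] M [ 0.2682  0.5795 -0.0173] q [-0.3176  0.2971  2.1202  0.      0.724  -1.7676]
```

```bash
python3 -m crank '[{"travel":[0,0,0.03],"rot":[0,0,0.05],"grip":0.6},{"travel":[0,0,0.03],"rot":[0,0,0.1],"grip":0.6},{"travel":[0,0,0.03],"rot":[0,0,0.15],"grip":0.6},{"travel":[0,0,0.03],"rot":[0,0,0.2],"grip":0.6}]' 40; python3 tgt.py .511 -.1435 .0627 83.1
```

```text
clock: 19.25
eef_pos: [0.5112, -0.1437, 0.0629]
tcp_rot: [0.0, 0.161, 0.987, -0.0]
wrist_force: [-2.5, -0.9, 9.8]
gripper_width: 0.0127
finger_force: 40.0
[ 0.5112 -0.1437  0.0629] yaw 161.51361643843717 travel cm [0.0292 0.0086 0.0168] rotz 1.3685757852466782 F [-2.4717 -0.8873  9.8109] M [-0.2185  0.6782 -0.0421] q [-0.3177  0.2975  2.1202 -0.0004  0.7235 -1.5656]
```

```bash
python3 -m crank '[{"travel":[0,0,0],"rot":[0,0,0.06],"grip":0.6},{"travel":[0,0,0],"rot":[0,0,0.12],"grip":0.6},{"travel":[0,0,0],"rot":[0,0,0.18],"grip":0.6},{"travel":[0,0,0],"rot":[0,0,0.24],"grip":0.6},{"travel":[0,0,0],"rot":[0,0,0.3],"grip":0.6}]' 40; python3 tgt.py .511 -.1435 .0627 83.1
```

```text
clock: 19.75
eef_pos: [0.5112, -0.144, 0.0629]
tcp_rot: [0.0, 0.306, 0.952, -0.0]
wrist_force: [-4.0, -3.5, 10.2]
gripper_width: 0.0129
finger_force: 40.0
[ 0.5112 -0.144   0.0629] yaw 144.31562000076295 travel cm [0.0448 0.0249 0.0197] rotz 1.0684141226630073 F [-3.9541 -3.5184 10.2327] M [-1.0303  0.9757 -0.0111] q [-0.318   0.2975  2.1202 -0.0011  0.7234 -1.2652]
```

```bash
python3 -m crank '[{"travel":[0,0,0],"rot":[0,0,0.06],"grip":0.6},{"travel":[0,0,0],"rot":[0,0,0.12],"grip":0.6},{"travel":[0,0,0],"rot":[0,0,0.18],"grip":0.6},{"travel":[0,0,0],"rot":[0,0,0.24],"grip":0.6},{"travel":[0,0,0],"rot":[0,0,0.3],"grip":0.6}]' 40; python3 tgt.py .511 -.1435 .0627 83.1
```

```text
clock: 20.25
eef_pos: [0.5111, -0.1442, 0.0629]
tcp_rot: [0.0, 0.445, 0.895, -0.001]
wrist_force: [-5.4, -4.8, 9.7]
gripper_width: 0.0127
finger_force: 40.0
[ 0.5111 -0.1442  0.0629] yaw 127.14014199653738 travel cm [0.0613 0.0311 0.0197] rotz 0.7686454808854065 F [-5.4366 -4.7664  9.6923] M [-1.5166  1.1015  0.0193] q [-0.3182  0.2975  2.1202 -0.0016  0.7235 -0.9652]
```

```bash
python3 -m crank '[{"travel":[0,-0.04,0],"rot":[0,0,0],"grip":0.6},{"travel":[0,-0.08,0],"rot":[0,0,0.06],"grip":0.6},{"travel":[0,-0.08,0],"rot":[0,0,0.12],"grip":0.6},{"travel":[0,-0.08,0],"rot":[0,0,0.18],"grip":0.6},{"travel":[0,-0.08,0],"rot":[0,0,0.24],"grip":0.6},{"travel":[0,-0.08,0],"rot":[0,0,0.3],"grip":0.6}]' 40; python3 tgt.py .511 -.1435 .0627 83.1
```

```text
clock: 20.85
eef_pos: [0.5107, -0.1446, 0.063]
tcp_rot: [0.001, 0.574, 0.819, -0.0]
wrist_force: [-3.9, -6.1, 9.7]
gripper_width: 0.0127
finger_force: 40.0
[ 0.5107 -0.1446  0.063 ] yaw 109.94560521985481 travel cm [0.096  0.0676 0.0257] rotz 0.4685442007770425 F [-3.9403 -6.1265  9.6613] M [-1.3755  0.9472  0.0013] q [-0.3194  0.2968  2.121  -0.0014  0.723  -0.6665]
```

```bash
python3 -m crank '[{"travel":[-0.04,-0.04,0],"rot":[0,0,0],"grip":0.6},{"travel":[-0.07,-0.07,0],"rot":[0,0,0.06],"grip":0.6},{"travel":[-0.07,-0.07,0],"rot":[0,0,0.12],"grip":0.6},{"travel":[-0.07,-0.07,0],"rot":[0,0,0.2],"grip":0.6},{"travel":[-0.07,-0.07,0],"rot":[0,0,0.28],"grip":0.6}]' 40; python3 tgt.py .511 -.1435 .0627 83.1
```

```text
clock: 21.35
eef_pos: [0.5102, -0.1452, 0.0629]
tcp_rot: [0.0, 0.683, 0.73, -0.0]
wrist_force: [-2.1, -2.2, 9.6]
gripper_width: 0.0129
finger_force: 40.0
[ 0.5102 -0.1452  0.0629] yaw 93.84055413035433 travel cm [0.1601 0.087  0.0202] rotz 0.18745803306335923 F [-2.1488 -2.2144  9.5695] M [-0.4908  0.8175  0.0086] q [-0.3209  0.2966  2.1214 -0.0006  0.723  -0.3875]
```

```bash
python3 -m crank '[{"travel":[0,0,0],"rot":[0,0,0.06],"grip":0.6},{"travel":[-0.02,-0.02,0],"rot":[0,0,0.12],"grip":0.6},{"travel":[-0.02,-0.02,0],"rot":[0,0,0.187],"grip":0.6},{"travel":[-0.02,-0.02,0],"rot":[0,0,0.187],"grip":0.6}]' 40; python3 tgt.py .511 -.1435 .0672 83.1
```

```text
clock: 21.75
eef_pos: [0.5099, -0.1454, 0.0629]
tcp_rot: [0.0, 0.748, 0.664, -0.0]
wrist_force: [-3.1, -1.4, 10.2]
gripper_width: 0.013
finger_force: 40.0
[ 0.5099 -0.1454  0.0629] yaw 83.16457670465655 travel cm [ 0.1971  0.084  -0.4348] rotz 0.0011270761163449175 F [-3.131  -1.377  10.1866] M [-0.3163  0.8112 -0.0015] q [-0.3215  0.2965  2.1217 -0.0005  0.7231 -0.2018]
```

Turned to yaw 83.1°, square across. Now I let it rise.

```bash
python3 -m crank '[{"travel":[0,0,-0.1],"rot":[0,0,0],"grip":0.6},{"travel":[0,0,-0.2],"rot":[0,0,0],"grip":0.6},{"travel":[0,0,-0.3],"rot":[0,0,0],"grip":0.6},{"travel":[0,0,-0.38],"rot":[0,0,0],"grip":0.6},{"travel":[0,0,-0.38],"rot":[0,0,0],"grip":0.6}]' 40; python3 -m crank '[{"travel":[0,0,-0.05],"rot":[0,0,0],"grip":0.6},{"travel":[0,0,-0.08],"rot":[0,0,0],"grip":0.6},{"travel":[0,0,-0.08],"rot":[0,0,0],"grip":0.6}]' 40; python3 tgt.py .511 -.1435 .0672 83.1
```

```text
clock: 22.25
eef_pos: [0.5099, -0.1453, 0.0666]
tcp_rot: [0.0, 0.747, 0.665, -0.0]
wrist_force: [-1.9, -1.6, 6.7]
gripper_width: 0.0131
finger_force: 40.0
clock: 22.55
eef_pos: [0.5098, -0.1453, 0.0673]
tcp_rot: [0.0, 0.747, 0.665, -0.0]
wrist_force: [-2.8, -2.1, 6.8]
gripper_width: 0.0126
finger_force: 40.0
[ 0.5098 -0.1453  0.0673] yaw 83.30786276001147 travel cm [0.1929 0.0935 0.0053] rotz 0.00362788955448338 F [-2.8377 -2.077   6.8414] M [-0.4985  0.4883  0.0213] q [-0.3214  0.2886  2.1211 -0.0005  0.7316 -0.2042]
```

```bash
python3 -m crank '[{"travel":[0,0,-0.03],"rot":[0,0,0],"grip":0.6},{"travel":[0,0,-0.06],"rot":[0,0,0],"grip":0.6},{"travel":[0,0,-0.06],"rot":[0,0,0],"grip":0.6}]' 40; python3 tgt.py .511 -.1435 .0672 83.1
```

```text
clock: 22.85
eef_pos: [0.5098, -0.1453, 0.0677]
tcp_rot: [0.0, 0.747, 0.665, -0.0]
wrist_force: [-2.3, -2.9, 3.9]
gripper_width: 0.0124
finger_force: 40.0
[ 0.5098 -0.1453  0.0677] yaw 83.30852637416355 travel cm [0.1886 0.0986 0.0541] rotz 0.0036394718063999082 F [-2.2606 -2.8717  3.9165] M [-0.6424  0.3962  0.0843] q [-0.3214  0.2877  2.1211 -0.0005  0.7326 -0.2043]
```

```bash
python3 -m crank '[{"travel":[0,0,-0.02],"rot":[0,0,0],"grip":0.6},{"travel":[0,0,-0.04],"rot":[0,0,0],"grip":0.6},{"travel":[0,0,-0.04],"rot":[0,0,0],"grip":0.6}]' 40
```

```text
clock: 23.15
eef_pos: [0.5097, -0.1452, 0.068]
tcp_rot: [0.0, 0.747, 0.665, -0.0]
wrist_force: [0.6, -4.5, -1.5]
gripper_width: 0.013
finger_force: 40.0
```

The force falls steeply without travel, so the T-head is held in the groove. I'll release and withdraw straight up.

```bash
python3 -m crank '[{"travel":[0,0,0],"rot":[0,0,0],"grip":1.3},{"travel":[0,0,0],"rot":[0,0,0],"grip":1.5},{"travel":[0,0,0],"rot":[0,0,0],"grip":2},{"travel":[0,0,0],"rot":[0,0,0],"grip":3},{"travel":[0,0,0],"rot":[0,0,0],"grip":4},{"travel":[0,0,0],"rot":[0,0,0],"grip":4},{"travel":[0,0,0],"rot":[0,0,0],"grip":4}]' 3
python3 -m crank '[{"travel":[0,0,-0.5],"rot":[0,0,0],"grip":4},{"travel":[0,0,-1.5],"rot":[0,0,0],"grip":4},{"travel":[0,0,-3],"rot":[0,0,0],"grip":4},{"travel":[0,0,-5],"rot":[0,0,0],"grip":4},{"travel":[0,0,-8],"rot":[0,0,0],"grip":4},{"travel":[0,-4,-11],"rot":[0,0,0],"grip":4},{"travel":[-4,-4,-14],"rot":[0,0,0],"grip":4},{"travel":[-8,-4,-15],"rot":[0,0,0],"grip":4},{"travel":[-11,-4,-15],"rot":[0,0,0],"grip":4},{"travel":[-11,-4,-15],"rot":[0,0,0],"grip":4}]' 3
python3 - <<'E'
from h import *
print(sense()["wrist_force"])
c=imaging.get_calibration("wrist");im=imaging.snapshot("wrist"); np.save("endT.npy",c["T"])
a=cv2.resize(im[:400,180:500,::-1],None,fx=1.2,fy=1.2); b=cv2.resize(imaging.snapshot("side")[180:260,290:390,::-1],None,fx=4,fy=4,interpolation=2)
o=np.zeros((480,784,3),'uint8');o[:480,:384]=a;o[:320,384:784]=b;cv2.imwrite("pics/end.png",o);cv2.imwrite("pics/endw.png",im[:,:,::-1])
E
```

```text
clock: 23.85
eef_pos: [0.5097, -0.145, 0.0681]
tcp_rot: [-0.0, 0.747, 0.665, 0.0]
wrist_force: [-0.4, 0.1, -0.2]
gripper_width: 0.04
finger_force: 0.0
clock: 24.85
eef_pos: [0.4572, -0.2525, 0.2202]
tcp_rot: [0.001, 0.748, 0.664, 0.0]
wrist_force: [-0.4, 0.7, -0.4]
gripper_width: 0.0402
finger_force: 0.0
[-0.38673057  0.67406923 -0.42447337]
```

View pics/end.png

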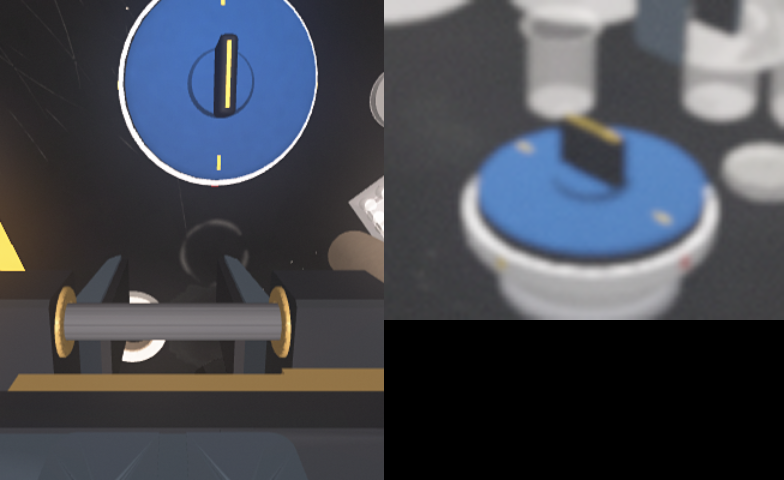

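The lid sits level on the rotor. Its yellow marks are at crop (223,0) and (219,162), in line with the red rim mark at (215,187), so the knob is square across the slot. One numeric check of yaw and centre remains.

```bash
python3 - <<'E'
from h import *
c=imaging.get_calibration("wrist"); c["T"]=np.load("endT.npy"); im=cv2.imread("pics/endw.png"); h=cv2.cvtColor(im,cv2.COLOR_BGR2HSV)
m=cv2.inRange(h,(18,90,120),(38,255,255)); m[150:]=0; m[:,:300]=0;m[:,450:]=0
n,l,st,ce=cv2.connectedComponentsWithStats(m)
for i in range(1,n):
    if st[i,4]>40:
        P=np.array([plane(c,p[::-1],.1285)[:2] for p in np.argwhere(l==i).astype(float)]);V=np.linalg.eigh(np.cov(P.T))[1]
        print(ce[i],P.mean(0),np.degrees(np.arctan2(V[1,1],V[0,1]))%180,cv2.minAreaRect(P.astype('float32'))[1])
b=cv2.inRange(h,(100,120,60),(125,255,255)); b[170:]=0
k=max(cv2.findContours(b,0,1)[0],key=cv2.contourArea);k=k[k[:,0,1]>3]
P=np.array([plane(c,p,.0845)[:2] for p in k[:,0].astype(float)]).astype('float32'); print(cv2.fitEllipse(P))
E
```

```text
[369.92410714  60.92857143] [ 0.5112946  -0.14379019] 83.53293585300722 (0.04417170584201813, 0.0032756365835666656)
((0.5102938413619995, -0.14625097811222076), (0.1488952934741974, 0.15476390719413757), 83.7498550415039)
```

Knob yaw is 83.5°, against 83.1° for square, and the lid is centred and free of the gripper. Handing in.

```bash
python3 -c "
from rig import ctrl
print(ctrl.hand_in())"
```

```text
the job is handed in; nothing more can be done
None
```

The job is handed in with no verdict shown: by force and pictures the lid is locked level on the rotor, knob within about 1° of square, gripper clear; the closed fingers did press the lid with up to about 58 N while I was finding the knob's height on the dish.

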